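Lock a fresh filter into the bench fume extractor and switch it on

TASK

Fit the clean white filter with the green grip to the fume extractor: take it out of the tray, set it upright in the round port with its two lugs in the slots at the yellow marks, press it down against the spring, turn it clockwise (seen from above) about a quarter turn to the red marks while pressed, and let it rise into its catches and let go of it. Only after that, throw the red-tipped toggle switch all the way over to its other side. Leave the spent filter, the forceps, the scissors and the bottle where they are.

Things in the scene. Friction and masses are not known exactly. Their poses are not given: they have to be found in the camera images.
- filter: Clean filter, loose, 0.2 kg, upright in the tray. From the bottom: grey neck 44 mm diameter, 0 to 24 mm up; white drum 68 mm diameter with a green band, 24 to 64 mm up; green grip bar on top. At the neck's foot two yellow lugs along own +x and -x, 8 mm wide, 0 to 8 mm up, tips 30 mm from the axis. Origin: centre of the neck's underside, z up. A half turn about z makes no difference.
- filter_grip (a point): Middle of the clean filter's green grip bar, 78 mm above its origin. The bar is 54 mm long (along the filter's x, in line with the lugs), 14 mm wide (along its y) and reaches from 64 to 92 mm above the origin.
- port: Bayonet port: round dark socket in the extractor's top. Origin: on its vertical axis, level with the case top (90 mm above the bench), z up. 49 mm bore for the neck. Two open slots for the lugs, about 13 mm wide, lie along own +x and -x, a yellow mark by each. With the filter's origin over 18 mm below this origin, its lugs clear the 10 mm thick rim and it turns clockwise seen from above, not the other way.
- port_lock (a point): A point on one of the two red marks, 46 mm from the port's axis, 80 degrees clockwise of the slots (a hard stop follows at about 86). There the rim has catches 5 mm deep underneath: let rise, the filter rests with its origin 13 mm below the port's and its lugs in line with the red marks (within 5 degrees), held up by the spring.
- plunger (a joint): Sprung aluminium plunger in the middle of the port, 0 to 0.017 m, 0 when up. It meets the filter's underside 5 mm below the port's origin and bottoms at 22 mm below. It pushes back with about 3 N at 0 and 15 N at 0.017.
- extractor: The fume extractor, fixed to the bench: white case 200 mm (own x) by 270 mm (own y) by 90 mm high. Origin: centre of its underside; z up. The port's axis is at own (0, +45 mm), the switch's block at own (0, -85 mm). Its x and the port's x are parallel.
- switch (a joint): The toggle switch's lever, on a black block (70 by 50 by 25 mm) on the case top. 0 rad: off, leaning 0.5 rad from the vertical towards the extractor's -x side; 1.0 rad: fully on, leaning 0.5 rad to its +x side. Stays where left; about 1.5 N at the tip moves it; the ends are hard stops, so push gently. May start up to 0.15 rad.
- switch_tip (a point): Centre of the red ball (26 mm in diameter) at the end of the switch lever, 50 mm from its pivot; the pivot axis is 112 mm above the bench, parallel to the extractor's y.
- tray: Steel dissecting tray, fixed: 220 mm (own x) by 300 mm (own y), walls 35 mm high, floor 4 mm thick. Origin: centre of its underside.
- spent: The spent filter, loose: same shape as the clean one but dull brown with a black grip bar; stands in the tray, about 150 mm from the clean one. Leave alone.
- forceps: Steel forceps 130 mm long, 6 mm thick, lying in the tray by its -x side. Origin near the middle of its underside. Leave alone.
- scissors: Steel scissors 130 mm long, 6 mm thick, lying on the bench. Origin at the pivot, underside. Leave alone.
- bottle: Clear bottle with a blue label and a white cap, 60 mm in diameter, 140 mm tall, standing on the bench. Origin: centre of its underside. Leave alone.
Things that resemble listed ones, but are neither listed nor needed, are in the scene too. What is shaped like the filter but orange or purple is not meant.

How it is judged:
On the way, in this order (a step that is already met when the one before it is completed fails the run):
1. the clean filter is lifted out of the tray (height (world z) of filter above 0.05 m), for 0.1 s.
2. the filter is in the port, lugs in the slots, pressed down against the spring below the rim (horizontal distance between filter and port below 0.006 m and z of filter in the frame of port below -0.017 m and angle between the x axis of filter and the x axis of port, either way round below 0.4 rad), for 0.02 s.
3. the filter is turned to the red marks, has risen into its catches and is let go, the switch still off (horizontal distance between filter and port below 0.006 m and z of filter in the frame of port between -0.0165 and -0.0095 m and angle between the x axis of filter and the x axis of port, either way round above 1.2 rad and angle between filter's own z axis and vertical below 0.12 rad and contact force between filter and the fingers below 0.2 N and value of joint switch below 0.5 rad), for 0.2 s.
4. the switch is thrown (value of joint switch above 0.85 rad), for 0.1 s.
At the end, for the whole second after the job is handed in: The clean filter sits locked in the port: on its axis within 6 mm, its origin 9.5 to 16.5 mm below the port's origin (in its catches), turned at least 69 degrees from the slots, upright within 7 degrees, at rest and let go, and the switch is over to on (above 0.85 rad) (horizontal distance between filter and port below 0.006 m and z of filter in the frame of port between -0.0165 and -0.0095 m and angle between the x axis of filter and the x axis of port, either way round above 1.2 rad and angle between filter's own z axis and vertical below 0.12 rad and contact force between filter and the fingers below 0.2 N and linear speed of filter below 0.02 m/s and value of joint switch above 0.85 rad); the robot touches nothing.
It fails at once if the spent filter is moved by more than 20 mm (distance of spent from where it was at the start of the episode above 0.02 m).
It fails at once if the forceps, scissors or bottle are moved by more than 20 mm (distance of any of forceps, scissors, bottle from where it was at the start of the episode above 0.02 m).
It fails at once if the switch is thrown on before the filter is locked (value of joint switch above 0.85 rad and not (horizontal distance between filter and port below 0.006 m and z of filter in the frame of port between -0.0165 and -0.0095 m and angle between the x axis of filter and the x axis of port, either way round above 1.2 rad and angle between filter's own z axis and vertical below 0.12 rad)).
It also fails if it takes over 58 s, if anything falls off the work surface, if the arm or the gripper's body presses on something with over 40 N, if the wrist force passes 120 N, or if a joint passes its speed limit or range.

ROBOT

A 7-joint arm with a two-finger parallel gripper is mounted at the origin on the work surface. World frame = base frame: x ahead of the robot, y to its left, z up, the work surface at z = 0. Lengths are in m, angles in rad, forces in N, time in s.
With the tool pointing down it reaches from about 0.425 to 0.875 m from the base axis. Payload 4.7 kg.
Tool frame: the origin (TCP) lies midway between the tips of the shut fingers; the grasp point (between the pads) lies 19 mm behind it; x points along the fingers, z is the direction in which the jaws open and shut, and the axes are right-handed (so a half turn about x gives the same grasp; the last joint's range is limited). The gripper opens to 87 mm and grips with 3 to 60 N. Pads are 19 mm wide; open, the fingers measure 117 mm over their backs; the gripper's body (75 mm by 190 mm) begins 51 mm behind the grasp point.
Start: joints at [-1.308, 0.321, -0.07, 1.45, 0.023, 1.371, -0.057], TCP at [0.16, 0.63, 0.223] pointing down, gripper open.
Joint ranges: [-2.86, 2.86], [-0.3, 2.09], [-1.38, 1.24], [0.06, 2.45], [-1.56, 4.7], [0.09, 2.05], [-2.69, 2.69]. Speed limits (rad/s): [2.57, 2.57, 3.14, 3.14, 3.14, 3.14, 3.14].

INTERFACE

Orientations are given as a rotation vector (axis times angle).
In Python, from bench import ctrl, vision, close_job gives the robot as it stands. The module is installed in compiled form; this text tells all that it offers.
- The arm moves only by the tool servo_tool, never from a script. Its argument "commands" is a list that holds one entry, the list of rows, each a list of 7 numbers: the turn, a rotation vector about the tool's x, y, z in degrees, then the shift along the tool's x, y, z in mm, then the finger opening in mm, from 0 to 87. In form: [[[wx, wy, wz, x, y, z, grip], ...]]. A call has 1 to 5 rows; each row is the pose to reach, as a shift and turn from the pose commanded when the call began, along the tool's axes at that moment; what a row does not reach only later rows make up. A row lasts 1/8 s, in which the tool goes at most 62.5 mm and 10.7 degrees, less where a joint would pass 70% of its speed; a pose out of reach is approached as far as the arm can. A call with a gripper value outside its range is refused whole. The fingers move at their own pace and stop on an object; "newtons" is the grip in N (left out, the last holds). Time passes only in rows, so rows that repeat a pose let the fingers close. It gives the time, the measured TCP pose, the force and the opening at its end, in the units of the state.
- ctrl.get_state(): the state, without advancing time (a new reading comes with each control period).
- vision.get_image(name): name is "side" or "top"; returns the picture (400x640x3 uint8, red, green, blue); there is no depth.
- vision.camera_info(name): a dict with "fov_y" (degrees; the focal length in pixels is half the picture's height over the tangent of half this angle, whatever the lens; pixels are square), "cx", "cy" (the principal point, pixels), "pose" (4x4, takes a point from camera to world coordinates). Camera axes: x right, y down, z forward; pixel columns grow to the right and rows downward; lengths in m; the calibration is good to about 2 mm. A picture is of the moment at which its call begins. camera_info takes no time and is no camera call.
- close_job(): hands the job in, once; it reports no verdict.
The state is a dict: "time": time; "joint_positions": joint angles; "qd": joint speeds; "joint_torque": joint torques, N m; "position": TCP position; "tool_rot": TCP orientation; "ft_force": force on the tool from outside, world axes, zero at the start; "torque": the same for the moment, N m; "grip_width": opening from 0.0 (shut) to 1.0 (fully open).
Only numpy, scipy, OpenCV 4.12 (cv2) and the standard library are available. Lean on these libraries where they do the work, as an engineer would, in place of code of your own. Each camera call takes 0.05 s, during which the arm holds its last target. There are 200 camera calls.

## Working session

There is one attempt and no reset: what is moved stays moved. The work goes in short steps, Python scripts to look and compute and a tool call to move; the robot and the scene stay as the last step left them, time stands still between calls to the robot, and variables do not carry over. Pictures are saved under pics/ and viewed, about 8 in all and at most 12, crops included, and the job is handed in when it is done.

Besides the shell and the picture viewer there is one more tool, called after "Emit:" as name([rows], argument=value, ...), one row to a line, values as JSON. servo_tool: Moves the arm, as the interface text tells. Its arguments: {"type":"object","properties":{"commands":{"type":"array"},"newtons":{"type":"number"}},"required":["commands"]}

```bash
mkdir -p pics; python3 - <<'E'
from bench import ctrl, vision
import cv2
for n in("top","side"):
    i=vision.get_image(n); cv2.imwrite(f"pics/{n}0.png",i[:,:,::-1])
    c=vision.camera_info(n); print(n,c)
print(ctrl.get_state())
E
```

```text
top {'fov_y': 50.349079977735926, 'cx': 316.7144634861624, 'cy': 193.51875741377233, 'pose': array([[-5.36839203e-03, -9.97679572e-01,  6.78723197e-02,
         4.41157093e-01],
       [-9.99985467e-01,  5.32228849e-03, -8.60078193e-04,
         3.36868778e-02],
       [ 4.96846378e-04, -6.78759505e-02, -9.97693645e-01,
         1.66408018e+00],
       [ 0.00000000e+00,  0.00000000e+00,  0.00000000e+00,
         1.00000000e+00]])}
side {'fov_y': 53.687595909221436, 'cx': 312.52122898099213, 'cy': 201.37169421124406, 'pose': array([[ 0.74974857, -0.40062358,  0.52666672, -0.04721434],
       [-0.66168245, -0.46267943,  0.59000345, -0.64351876],
       [ 0.00730856, -0.79084037, -0.61197883,  0.8020034 ],
       [ 0.        ,  0.        ,  0.        ,  1.        ]])}
{'time': 0.1, 'joint_positions': array([-1.30791529,  0.32174663, -0.07008338,  1.45153559,  0.02258746,
        1.37077798, -0.05688617]), 'qd': array([-0.00139002, -0.00111595, -0.00035242, -0.003086  , -0.00059583,
       -0.00037664, -0.00018596]), 'joint_torque': array([-6.32848914e-04, -4.92570627e+01, -4.06121146e-01, -3.13400066e+01,
       -6.42038626e-02,  3.95869219e-02,  7.54023267e-05]), 'position': array([0.15996936, 0.62951228, 0.22158106]), 'tool_rot': array([-1.02513289,  1.31796578,  1.02330877]), 'ft_force': array([ 0.47998272, -0.08921959,  0.64859761]), 'torque': array([ 0.03271336, -0.02188341, -0.03273252]), 'grip_width': 0.9980890107884498}
```

View pics/top0.png

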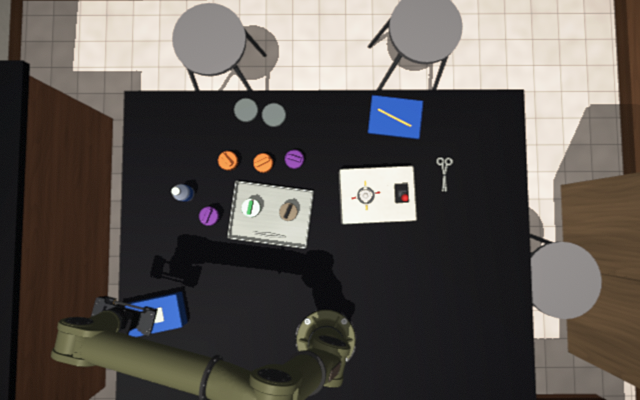

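View pics/side0.png

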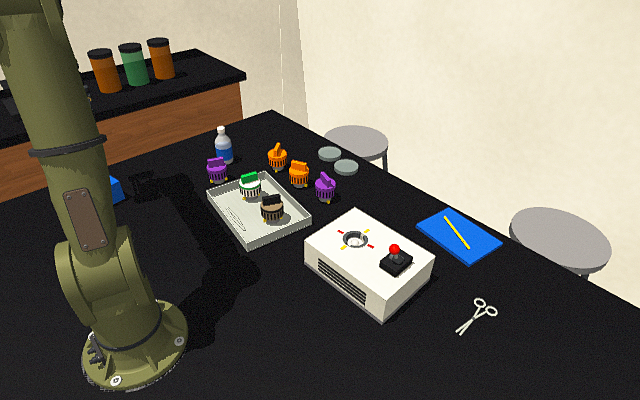

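The top view shows the clean filter at about (250,207), the spent one at (289,210), the port at (366,195) with the slot and red marks around it, and the switch at (403,193). The side view shows the same things at (250,183), (271,208), (355,240) and (395,250). Next I'll measure them.

```bash
cat > h.py <<'E'
import numpy as np, cv2
from bench import ctrl, vision
from scipy.spatial.transform import Rotation as R
def cam(n):
    c=vision.camera_info(n); f=200/np.tan(np.radians(c["fov_y"]/2)); return f,c["cx"],c["cy"],np.array(c["pose"])
def ray(n,u,v):
    f,cx,cy,P=cam(n); return P[:3,3],P[:3,:3]@np.array([(u-cx)/f,(v-cy)/f,1])
def plane(n,u,v,z):
    o,d=ray(n,u,v); return o+d*(z-o[2])/d[2]
def tri(a,b):
    A=np.zeros((3,3));B=np.zeros(3)
    for o,d in(a,b):
        d=d/np.linalg.norm(d);M=np.eye(3)-np.outer(d,d);A+=M;B+=M@o
    return np.linalg.solve(A,B)
def proj(n,p):
    f,cx,cy,P=cam(n);q=P[:3,:3].T@(np.array(p)-P[:3,3]);return f*q[0]/q[2]+cx,f*q[1]/q[2]+cy
RNG={"green":((45,90,50),(85,255,255)),"yellow":((18,110,90),(35,255,255)),"red":((0,130,80),(8,255,255))}
def blobs(im,col,box,minA=3):
    x0,y0,x1,y1=box;h=cv2.cvtColor(im[y0:y1,x0:x1],cv2.COLOR_RGB2HSV)
    m=cv2.inRange(h,*RNG[col])
    n,l,s,c=cv2.connectedComponentsWithStats(m)
    out=[]
    for i in range(1,n):
        if s[i,4]<minA: continue
        ys,xs=np.nonzero(l==i);sat=h[ys,xs,1].astype(float)
        mu=np.cov(np.vstack([xs,ys])) if len(xs)>2 else np.zeros((2,2))
        w,V=np.linalg.eigh(mu)
        out.append((np.round([np.average(xs,weights=sat)+x0,np.average(ys,weights=sat)+y0],2),int(s[i,4]),np.round(V[:,1],3),np.round(np.sqrt(w.clip(0)),2)))
    return out
E
python3 - <<'E'
from h import *
for n,bx in(("top",[(230,185,275,235),(335,160,420,230)]),("side",[(230,165,265,205),(300,205,440,300)])):
    im=cv2.imread(f"pics/{n}0.png")[:,:,::-1].copy()
    print(n,"green",blobs(im,"green",bx[0]))
    for c in("yellow","red"): print(c,*blobs(im,c,bx[1],2),sep="\n  ")
    x=bx[1] if n=="top" else bx[1]
    if n=="top": a=im[155:235,225:425]; cv2.imwrite("pics/c1.png",cv2.resize(a,None,fx=4,fy=4,interpolation=2)[:,:,::-1])
    else: a=im[160:300,200:440]; cv2.imwrite("pics/c2.png",cv2.resize(a,None,fx=3,fy=3,interpolation=2)[:,:,::-1])
a=cv2.vconcat([cv2.resize(cv2.imread("pics/c1.png"),(720,288)),cv2.resize(cv2.imread("pics/c2.png"),(720,420))[:300]])
cv2.imwrite("pics/c.png",a)
E
```

```text
top green [(array([249.57, 207.02]), 45, array([-0.236,  0.972]), array([0.98, 3.88]))]
yellow
  (array([365.  , 182.99]), 3, array([0., 1.]), array([0., 1.]))
  (array([366.29, 207.43]), 6, array([0., 1.]), array([0.52, 1.05]))
red
  (array([377.98, 192.  ]), 3, array([1., 0.]), array([0., 1.]))
  (array([404.34, 197.4 ]), 45, array([-0.174,  0.985]), array([1.81, 2.03]))
  (array([352.98, 197.68]), 3, array([-0.882,  0.472]), array([0.26, 1.13]))
side green [(array([248.72, 176.9 ]), 161, array([-0.955,  0.298]), array([2.72, 4.9 ])), (array([248.89, 187.33]), 42, array([-1.   ,  0.031]), array([1.35, 6.23]))]
yellow
  (array([366.23, 230.46]), 15, array([-0.869,  0.495]), array([0.79, 1.64]))
  (array([343. , 246.9]), 20, array([-0.842,  0.54 ]), array([0.91, 1.84]))
red
  (array([340.11, 231.31]), 12, array([-0.935, -0.355]), array([0.58, 1.98]))
  (array([370.32, 245.77]), 15, array([-0.908, -0.418]), array([0.69, 2.05]))
  (array([393.94, 248.79]), 91, array([-0.017,  1.   ]), array([2.69, 2.73]))
```

View pics/c.png

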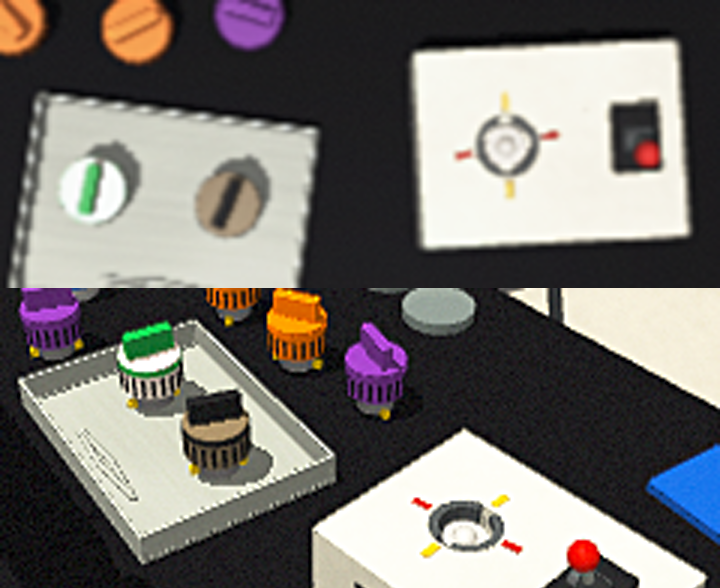

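```bash
python3 - <<'E'
from h import *
T=lambda n,u,v,z:np.round(plane(n,u,v,z),4)
# filter
print("filt top@96",T("top",249.57,207.02,.094),"side@.082",T("side",248.72,176.9,.084),"tri",tri(ray("top",249.57,207.02),ray("side",248.72,176.9)))
for d in(-8,8):
    pass
a=plane("top",249.57-8*.236,207.02+8*.972,.096);b=plane("top",249.57+8*.236,207.02-8*.972,.096);d=b-a;print("bar dir top deg",np.degrees(np.arctan2(d[1],d[0])))
Y=[T("side",366.23,230.46,.09),T("side",343,246.9,.09)];Rr=[T("side",340.11,231.31,.09),T("side",370.32,245.77,.09)]
print("side marks",Y,Rr,"c",sum(Y)/2,sum(Rr)/2)
d=Y[0]-Y[1];print("slot dir",np.degrees(np.arctan2(d[1],d[0])));d=Rr[0]-Rr[1];print("red",np.degrees(np.arctan2(d[1],d[0])))
Y=[T("top",365,182.99,.09),T("top",366.29,207.43,.09)];Rr=[T("top",377.98,192,.09),T("top",352.98,197.68,.09)]
print("top marks",Y,Rr,sum(Y)/2,sum(Rr)/2)
d=Y[0]-Y[1];print("slot dir",np.degrees(np.arctan2(d[1],d[0])));d=Rr[1]-Rr[0];print("red",np.degrees(np.arctan2(d[1],d[0])))
print("ball tri",tri(ray("top",404.34,197.4),ray("side",393.94,248.79)))
# case outline in top
im=cv2.imread("pics/top0.png");g=cv2.cvtColor(im,6);m=np.zeros_like(g);m[155:235,325:425]=g[155:235,325:425]>150
c=max(cv2.findContours(m,0,2)[0],key=cv2.contourArea);q=cv2.boxPoints(cv2.minAreaRect(c));w=np.array([plane("top",*p,.09) for p in q]);print("case",w.round(4),w.mean(0))
e=w[1]-w[0];print("edge deg",np.degrees(np.arctan2(e[1],e[0])))
s=ctrl.get_state();M=R.from_rotvec(s["tool_rot"]).as_matrix();print("tool axes\n",M.round(3))
E
```

```text
filt top@96 [0.4994 0.2804 0.094 ] side@.082 [0.5006 0.2798 0.084 ] tri [0.50055145 0.28157563 0.08303197]
bar dir top deg -13.370855207694177
side marks [array([ 0.5902, -0.1477,  0.09  ]), array([ 0.4984, -0.1513,  0.09  ])] [array([ 0.5346, -0.104 ,  0.09  ]), array([ 0.5544, -0.1946,  0.09  ])] c [ 0.5443 -0.1495  0.09  ] [ 0.5445 -0.1493  0.09  ]
slot dir 2.245742565895068
red 102.32777071131693
top marks [array([ 0.5865, -0.1472,  0.09  ]), array([ 0.4957, -0.1508,  0.09  ])] [array([ 0.5527, -0.1949,  0.09  ]), array([ 0.5321, -0.102 ,  0.09  ])] [ 0.5411 -0.149   0.09  ] [ 0.5424  -0.14845  0.09   ]
slot dir 2.2704496706650867
red 102.50268402259374
ball tri [ 0.52915638 -0.27929805  0.15840825]
case [[ 0.6388 -0.0523  0.09  ]
 [ 0.6511 -0.3272  0.09  ]
 [ 0.4484 -0.333   0.09  ]
 [ 0.4363 -0.0605  0.09  ]] [ 0.54365824 -0.1932316   0.09      ]
edge deg -87.42440361934362
tool axes
 [[-0.    -0.969  0.246]
 [-0.002  0.246  0.969]
 [-1.    -0.    -0.002]]
```

Emit:
servo_tool([
  [[0, 0, 0, 0, -25, -15, 87], [0, 0, 0, 0, -80, -49, 87], [0, 0, 0, 0, -130, -80, 87], [0, 0, 0, 0, -180, -110, 87], [0, 0, 0, 0, -230, -140, 87]],
], newtons=30)

```text
time: 0.72
position: [0.3496, 0.4359, 0.2223]
tool_rot: [-1.024, 1.317, 1.024]
ft_force: [0.0, 0.5, 0.2]
grip_width: 0.999
```

Emit:
servo_tool([
  [[0, 0, 0, 0, -50, -30, 87], [-0.9, 0, 0, 0, -100, -62, 87], [-0.9, 0, 0, 0, -145, -90, 87], [-0.9, 0, 0, 0, -178, -109, 87], [-0.9, 0, 0, 0, -185, -114, 87]],
])

```text
time: 1.35
position: [0.5016, 0.2784, 0.2222]
tool_rot: [-1.033, 1.313, 1.031]
ft_force: [-0.4, 0.7, -0.4]
grip_width: 0.999
```

Emit:
servo_tool([
  [[0, 0, 0, 15, 0, 0, 87], [0, 0, 0, 40, 0, 0, 87], [0, 0, 0, 60, 0, 0, 87], [0, 0, 0, 70, 0, 0, 87], [0, 0, 0, 70, 0, 0, 87]],
])

```text
time: 1.98
position: [0.4984, 0.2824, 0.1515]
tool_rot: [-1.037, 1.312, 1.038]
ft_force: [-0.1, 0.0, -0.3]
grip_width: 0.997
```

```bash
cat >> h.py <<'E'
def togo(p,jawdeg):
    s=ctrl.get_state();M=R.from_rotvec(s["tool_rot"]).as_matrix();d=M.T@(np.array(p)-s["position"])*1000
    # desired: x down, z at jawdeg
    j=np.radians(jawdeg);z=np.array([np.cos(j),np.sin(j),0]);x=np.array([0,0,-1.]);D=np.column_stack([x,np.cross(z,x),z])
    w=np.degrees(R.from_matrix(M.T@D).as_rotvec())
    print("t",s["time"],"pos",s["position"].round(4),"F",s["ft_force"].round(2),"T",s["torque"].round(2),"grip",round(s["grip_width"]*87,1),"\n togo rot",w.round(2),"shift",d.round(1),"jaw",np.degrees(np.arctan2(M[1,2],M[0,2])).round(2),"q",np.round(s["joint_positions"],2))
E
python3 - <<'E'
from h import *
togo((.5003,.281,.071),76.6)
im=vision.get_image("side");t=vision.get_image("top")
a=cv2.resize(im[120:260,180:320],(560,560),interpolation=2)
cv2.imwrite("pics/s1.png",a[:,:,::-1])
E
```

```text
t 1.975 pos [0.4984 0.2824 0.1515] F [-0.09  0.01 -0.33] T [ 0.04 -0.    0.03] grip 86.7 
 togo rot [ 0.16 -0.07 -0.09] shift [80.5 -2.3 -0.9] jaw 76.76 q [-0.78  0.2   0.24  1.75 -0.05  1.2   0.82]
```

View pics/s1.png

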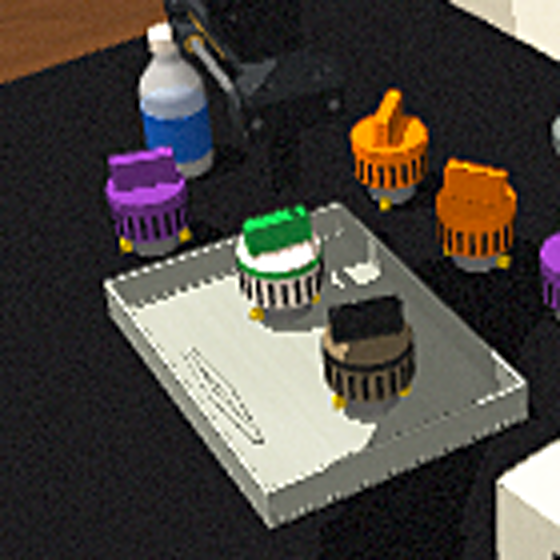

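The gripper stands above the filter, with a fingertip at crop (290,170) behind the green bar and nothing disturbed. I'll descend and grip.

Emit:
servo_tool([
  [[0, 0, 0, 20, -2, -1, 87], [0, 0, 0, 45, -2, -1, 87], [0, 0, 0, 65, -2, -1, 87], [0, 0, 0, 76, -2, -1, 87], [0, 0, 0, 80, -2, -1, 87]],
])

```text
time: 2.7
position: [0.5017, 0.2804, 0.0727]
tool_rot: [-1.036, 1.31, 1.036]
ft_force: [-1.0, -0.5, 0.2]
grip_width: 0.999
```

Emit:
servo_tool([
  [[0, 0, 0, 0, 0, 0, 40], [0, 0, 0, 0, 0, 0, 20], [0, 0, 0, 0, 0, 0, 8], [0, 0, 0, 0, 0, 0, 8], [0, 0, 0, 0, 0, 0, 8]],
])

```text
time: 3.32
position: [0.5015, 0.2802, 0.0727]
tool_rot: [-1.036, 1.31, 1.036]
ft_force: [1.5, -0.2, 0.2]
grip_width: 0.513
```

Emit:
servo_tool([
  [[0, 0, 0, 0, 0, 0, 8], [0, 0, 0, 0, 0, 0, 8], [0, 0, 0, 0, 0, 0, 8]],
])

```text
time: 3.7
position: [0.5015, 0.2802, 0.0726]
tool_rot: [-1.036, 1.31, 1.036]
ft_force: [-0.4, 0.6, -0.0]
grip_width: 0.174
```

```bash
python3 - <<'E'
from h import *
togo((.5003,.281,.071),76.6)
E
```

```text
t 3.7 pos [0.5015 0.2802 0.0726] F [-0.36  0.61 -0.04] T [ 0.18 -0.02 -0.  ] grip 15.2 
 togo rot [0.04 0.01 0.  ] shift [1.6 1.4 0.5] jaw 76.64 q [-0.76  0.28  0.24  1.82 -0.08  1.04  0.84]
```

Emit:
servo_tool([
  [[0, 0, 0, 0, 0, 0, 6], [0, 0, 0, 0, 0, 0, 6], [0, 0, 0, -10, 0, 0, 6], [0, 0, 0, -30, 0, 0, 6], [0, 0, 0, -60, 0, 0, 6]],
], newtons=50)

```text
time: 4.32
position: [0.5006, 0.2796, 0.1326]
tool_rot: [-1.036, 1.313, 1.036]
ft_force: [0.4, -0.2, -1.6]
grip_width: 0.157
```

Emit:
servo_tool([
  [[0, 0, 0, -30, 0, 0, 6], [0, 0, 0, -55, 0, 0, 6], [0, 0, 0, -75, 0, 0, 6], [0, 0, 0, -80, 0, 0, 6], [0, 0, 0, -80, 0, 0, 6]],
])

```text
time: 4.95
position: [0.5013, 0.2801, 0.2124]
tool_rot: [-1.036, 1.311, 1.036]
ft_force: [-0.8, 0.3, -3.0]
grip_width: 0.157
```

```bash
python3 - <<'E'
from h import *
togo((.5435,-.149,.205),92.3)
im=vision.get_image("side")
x,y=map(int,proj("side",ctrl.get_state()["position"]-[0,0,.03]))
y0=max(y-70,0);x0=x-70
a=cv2.resize(im[y0:y0+140,x0:x0+140],(560,560),interpolation=2);print(x0,y0)
cv2.imwrite("pics/s2.png",a[:,:,::-1])
E
```

```text
t 4.95 pos [0.5013 0.2801 0.2124] F [-0.75  0.34 -2.96] T [-0.02  0.03  0.05] grip 13.6 
 togo rot [-15.65  -0.    -0.  ] shift [   7.4 -140.1 -407.8] jaw 76.65 q [-0.78  0.16  0.25  1.67 -0.04  1.31  0.82]
175 80
```

View pics/s2.png

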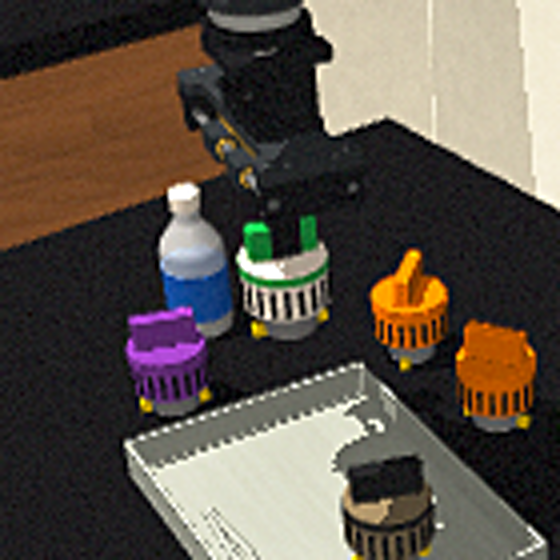

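Filter held firmly and clear of the tray; spent filter in place (crop (385,510)). Carrying it over the port.

Emit:
servo_tool([
  [[0, 0, 0, 0, -7, -20, 6], [-2, 0, 0, 0, -23, -66, 6], [-4, 0, 0, 0, -39, -113, 6], [-6, 0, 0, 0, -55, -160, 6], [-8, 0, 0, 0, -71, -207, 6]],
])

```text
time: 5.62
position: [0.522, 0.0588, 0.2119]
tool_rot: [-1.14, 1.253, 1.14]
ft_force: [0.6, -1.2, -2.8]
grip_width: 0.16
```

```bash
python3 - <<'E'
from h import *
togo((.5435,-.149,.205),92.3)
E
```

```text
t 5.625 pos [0.522  0.0588 0.2119] F [ 0.61 -1.17 -2.83] T [-0.06 -0.08  0.02] grip 13.9 
 togo rot [-7.68 -0.04 -0.06] shift [   7.   -40.9 -204.9] jaw 84.62 q [-0.55  0.06  0.41  1.79 -0.02  1.3   1.34]
```

Emit:
servo_tool([
  [[-2, 0, 0, 0, -10, -47, 6], [-4, 0, 0, 0, -20, -94, 6], [-6, 0, 0, 0, -30, -141, 6], [-7.7, 0, 0, 3, -38, -185, 6], [-7.7, 0, 0, 7, -41, -205, 6]],
])

```text
time: 6.25
position: [0.5426, -0.151, 0.205]
tool_rot: [-1.236, 1.195, 1.235]
ft_force: [0.0, 0.5, -2.5]
grip_width: 0.158
```

Emit:
servo_tool([
  [[0, 0, 0, 0, 0, 0, 6], [0, 0, 0, 0, 0, 0, 6]],
])

```text
time: 6.5
position: [0.544, -0.1446, 0.2052]
tool_rot: [-1.239, 1.189, 1.241]
ft_force: [-0.4, -0.0, -2.5]
grip_width: 0.156
```

```bash
python3 - <<'E'
from h import *
togo((.5435,-.149,.205),92.3)
im=vision.get_image("side");p=ctrl.get_state()["position"];zo=p[2]-.0686
x,y=map(int,proj("side",p-[0,0,.06]));x0,y0=x-70,y-60
a=cv2.resize(im[y0:y0+140,x0:x0+140],(560,560),interpolation=2);print(x0,y0)
cv2.imwrite("pics/s3.png",a[:,:,::-1])
for b in blobs(im,"yellow",(x0,y0,x0+140,y0+140)): print(b,plane("side",*b[0],zo+.004).round(4),plane("side",*b[0],.09).round(4))
for b in blobs(im,"green",(x0,y0,x0+140,y0+140)): print("g",b,plane("side",*b[0],zo+.078).round(4))
print([np.round(proj("side",p-[0,0,.0686-h]),1) for h in (.0,.024,.06,.064)])
E
```

```text
t 6.5 pos [ 0.544  -0.1446  0.2052] F [-0.39 -0.02 -2.48] T [ 0.1  -0.01  0.02] grip 13.6 
 togo rot [ 0.08  0.07 -0.05] shift [ 0.2  0.6 -4.4] jaw 92.38 q [-0.31  0.16  0.58  1.71 -0.09  1.3   1.9 ]
284 161
(array([298.14, 162.43]), 28, array([-0.984, -0.178]), array([0.57, 4.38])) [0.6197 0.1729 0.1408] [0.6708 0.2355 0.09  ]
(array([296.05, 171.61]), 66, array([-0.979, -0.205]), array([1.35, 4.52])) [0.5816 0.137  0.1408] [0.6298 0.1969 0.09  ]
(array([353.38, 174.15]), 66, array([-0.886, -0.463]), array([0.63, 9.31])) [0.7032 0.0138 0.1408] [0.7607 0.0643 0.09  ]
(array([346.95, 177.58]), 11, array([-0.552,  0.834]), array([0.9 , 2.02])) [0.6755 0.0136 0.1408] [0.7309 0.064  0.09  ]
(array([291.33, 182.67]), 3, array([0.707, 0.707]), array([0.41, 0.71])) [0.5341 0.101  0.1408] [0.5787 0.1582 0.09  ]
(array([305.24, 184.92]), 10, array([-0.894,  0.447]), array([0.82, 1.08])) [0.5573 0.066  0.1408] [0.6037 0.1204 0.09  ]
(array([363.71, 187.25]), 13, array([-0.494,  0.869]), array([0.94, 2.09])) [ 0.6768 -0.0526  0.1408] [ 0.7324 -0.0072  0.09  ]
(array([327.95, 201.48]), 12, array
[... 176 characters left out ...]
1454  0.1408] [ 0.5614 -0.1072  0.09  ]
(array([366.28, 230.48]), 16, array([-0.896,  0.445]), array([0.83, 1.62])) [ 0.5448 -0.1832  0.1408] [ 0.5902 -0.1478  0.09  ]
(array([342.98, 246.96]), 21, array([-0.819,  0.574]), array([0.96, 1.81])) [ 0.4593 -0.1865  0.1408] [ 0.4982 -0.1514  0.09  ]
g (array([352.52, 202.47]), 111, array([-0.358,  0.934]), array([2.2 , 4.24])) [ 0.5285 -0.144   0.2148]
g (array([365.33, 198.19]), 5, array([-0.295,  0.956]), array([0.26, 1.65])) [ 0.5647 -0.1527  0.2148]
g (array([355.51, 213.72]), 59, array([-0.994, -0.113]), array([1.9 , 8.01])) [ 0.5029 -0.1785  0.2148]
[array([354.7, 224. ]), array([355.4, 216.8]), array([356.5, 205.7]), array([356.6, 204.4])]
```

View pics/s3.png

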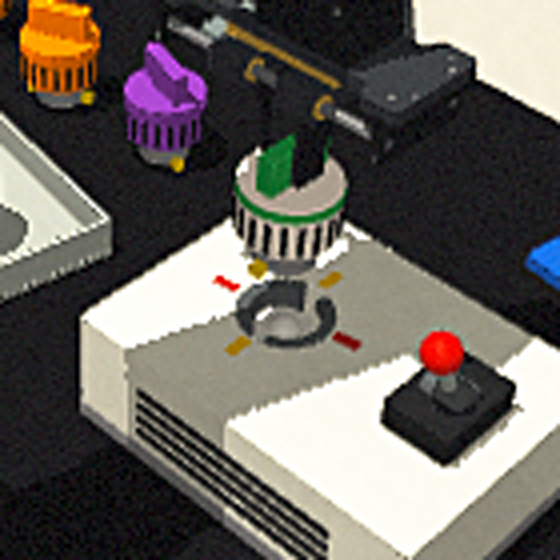

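Emit:
servo_tool([
  [[0, 0, 0, 0, 0, -5, 6], [0, 0, 0, 10, 0, -5, 6], [0, 0, 0, 25, 0, -5, 6], [0, 0, 0, 35, 0, -5, 6], [0, 0, 0, 37, 0, -5, 6]],
])

```text
time: 7.18
position: [0.5438, -0.1502, 0.1671]
tool_rot: [-1.238, 1.191, 1.241]
ft_force: [-0.6, -0.8, -1.9]
grip_width: 0.158
```

Emit:
servo_tool([
  [[0, 0, 0, 0, 0, 0, 6], [0, 0, 0, 0, 0, 0, 6]],
])

```text
time: 7.42
position: [0.545, -0.1506, 0.169]
tool_rot: [-1.24, 1.189, 1.239]
ft_force: [0.3, 0.2, -1.9]
grip_width: 0.156
```

```bash
python3 - <<'E'
from h import *
togo((.544,-.1494,.155),92.3)
im=vision.get_image("side");x0,y0=320,190
a=cv2.resize(im[y0:y0+70,x0:x0+80],(640,560),interpolation=2)
cv2.imwrite("pics/s4.png",a[:,:,::-1])
E
```

```text
t 7.425 pos [ 0.545  -0.1506  0.169 ] F [ 0.29  0.16 -1.88] T [ 0.05  0.02 -0.03] grip 13.5 
 togo rot [ 0.04 -0.    0.05] shift [14.   1.   1.3] jaw 92.34 q [-0.29  0.19  0.58  1.76 -0.11  1.23  1.93]
```

View pics/s4.png

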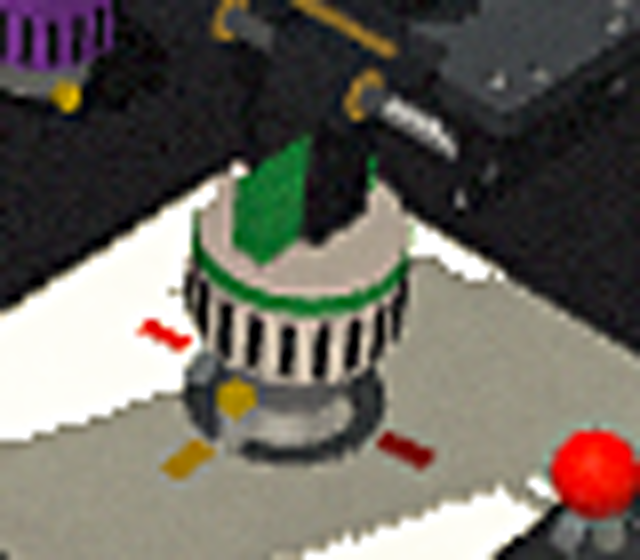

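```bash
python3 - <<'E'
from h import *
im=vision.get_image("side");p=ctrl.get_state()["position"];print(p);zo=p[2]-.0686
for b in blobs(im,"yellow",(335,225,375,260)): print(b,plane("side",*b[0],zo+.004).round(4),plane("side",*b[0],.09).round(4))
b=(320,205,375,235)
for g in blobs(im,"green",b): print("g",g)
h=cv2.cvtColor(im,cv2.COLOR_RGB2HSV);m=cv2.inRange(h,*RNG["green"])
for y in range(214,232): 
    x=np.nonzero(m[y,335:380])[0]
    if len(x): print(y,x.min()+335,x.max()+335,end="; ")
for hh in(.05,.055,.06):
    c=[proj("side",p+[.034*np.cos(a),.034*np.sin(a),hh-.0686]) for a in np.linspace(0,6.28,73)];c=np.array(c);print(hh,c.min(0),c.max(0))
# white drum edges
for y in (222,224,226,228,230): print(y,im[y,338:376].mean(1).astype(int))
E
```

```text
[ 0.5449741  -0.15060918  0.16902794]
(array([348.98, 239.21]), 21, array([0.364, 0.931]), array([1.27, 1.39])) [ 0.5188 -0.1514  0.1044] [ 0.5305 -0.1412  0.09  ]
(array([342.99, 246.96]), 21, array([-0.819,  0.574]), array([0.96, 1.81])) [ 0.4872 -0.1614  0.1044] [ 0.4982 -0.1514  0.09  ]
g (array([353.54, 214.83]), 108, array([-0.355,  0.935]), array([2.23, 4.07]))
g (array([366.  , 210.69]), 5, array([0., 1.]), array([0.  , 1.58]))
g (array([355.89, 225.64]), 63, array([-0.991, -0.135]), array([2.31, 8.41]))
214 350 357; 215 349 357; 216 349 357; 217 349 357; 218 344 357; 219 344 357; 220 344 356; 221 344 354; 222 344 370; 223 345 370; 224 346 370; 225 347 369; 226 348 368; 227 350 366; 228 352 364; 229 358 359; 0.05 [343.70608873 212.58615763] [370.63275443 230.0785422 ]
0.055 [343.81595769 211.09551603] [370.82608064 228.56051409]
0.06 [343.92650112 209.59595025] [371.02060023 227.03289339]
222 [250 251 251 253 255 164  36  31  80 174 169 168 171 117  68  97 130 167
 163 155 162 161 158 158 158 157 157 159 159 158 164 168  77 101 130 123
 115 255]
224 [251 251 252 254 255  60  56 123  60  36  65 161 174 169 165 165 159 156
 159 158 159 155 157 157 154 160 164 161 161 180  99  42  47 157 148 146
 140 138]
226 [250 251 253 152 170  23 109   0 121 138  86  67  40  42  69 139 178 183
 188 190 186 186 188 188 185 180 100 110  40  51  97 121  22 153 148 144
 147 143]
228 [253 253 253 254 255  85  64   0 170  82   0 132 181 149  90  82  67  71
  61  52  47  45  64  64  61  72  69 124 186  73  91  27  79 153 145 147
 143 141]
230 [ 78  75 243 255 255 255 118   0 171  78   0 178 181   0  30 185 186 132
  73 193 189 195  78 138 195 134   0 131 134   0 127  31 125 147 144 144
 145 142]
```

Emit:
servo_tool([
  [[0, 0, 0, 0, 1, 1, 6], [0, 0, 0, 5, 1, 1, 6], [0, 0, 0, 9, 1, 1, 6], [0, 0, 0, 12, 1, 1, 6], [0, 0, 0, 14, 1, 1, 6]],
])

```text
time: 8.15
position: [0.5435, -0.1496, 0.1542]
tool_rot: [-1.239, 1.19, 1.239]
ft_force: [0.5, 0.2, -2.4]
grip_width: 0.157
```

Emit:
servo_tool([
  [[0, 0, 0, 2, 0, 0, 6], [0, 0, 0, 4, 0, 0, 6]],
])

```text
time: 8.4
position: [0.5437, -0.1496, 0.151]
tool_rot: [-1.239, 1.189, 1.239]
ft_force: [-0.3, 0.6, 2.0]
grip_width: 0.154
```

```bash
python3 - <<'E'
from h import *
togo((.544,-.1494,.1375),92.3)
E
```

```text
t 8.4 pos [ 0.5437 -0.1496  0.151 ] F [-0.27  0.59  1.96] T [0.15 0.43 0.01] grip 13.4 
 togo rot [0.05 0.01 0.02] shift [13.5 -0.3  0.2] jaw 92.35 q [-0.29  0.2   0.58  1.78 -0.12  1.19  1.93]
```

The 4 N of upward force matches the plunger, so the neck is in the bore. Now I'll press down.

Emit:
servo_tool([
  [[0, 0, 0, 3, 0, 0, 6], [0, 0, 0, 6, 0, 0, 6], [0, 0, 0, 9, 0, 0, 6], [0, 0, 0, 12, 0, 0, 6], [0, 0, 0, 13, 0, 0, 6]],
])

```text
time: 9.02
position: [0.544, -0.1497, 0.1388]
tool_rot: [-1.24, 1.189, 1.239]
ft_force: [-2.8, 1.4, 10.3]
grip_width: 0.158
```

```bash
python3 - <<'E'
from h import *
togo((.544,-.1494,.1375),92.3)
im=vision.get_image("side");x0,y0=320,190
a=cv2.resize(im[y0:y0+70,x0:x0+80],(640,560),interpolation=2)
cv2.imwrite("pics/s5.png",a[:,:,::-1])
E
```

```text
t 9.025 pos [ 0.544  -0.1497  0.1388] F [-2.76  1.43 10.27] T [ 0.27  1.11 -0.05] grip 13.7 
 togo rot [0.04 0.02 0.06] shift [ 1.3 -0.   0.3] jaw 92.34 q [-0.29  0.21  0.58  1.79 -0.13  1.17  1.94]
```

View pics/s5.png

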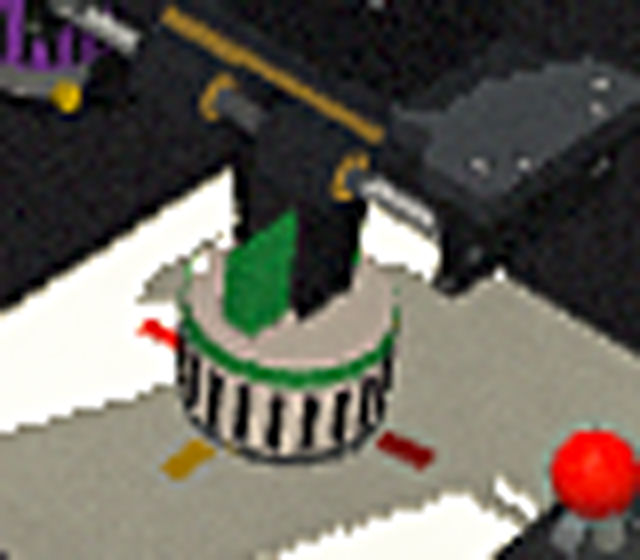

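The filter is down in the bore with its lugs in the slots. Reading force and height together, its origin is about 19–20 mm below the port's. Turning it clockwise.

Emit:
servo_tool([
  [[0, 0, 0, 1.5, 0, 0, 6], [4, 0, 0, 1.5, 0, 0, 6], [12, 0, 0, 1.5, 0, 0, 6], [20, 0, 0, 1.5, 0, 0, 6], [28, 0, 0, 1.5, 0, 0, 6]],
])

```text
time: 9.7
position: [0.5459, -0.1503, 0.1384]
tool_rot: [-0.872, 1.386, 0.866]
ft_force: [0.0, 0.3, 11.0]
grip_width: 0.157
```

```bash
python3 - <<'E'
from h import *
togo((.544,-.1494,.1375),12.3)
E
```

```text
t 9.7 pos [ 0.5459 -0.1503  0.1384] F [1.000e-02 3.300e-01 1.096e+01] T [-0.03  0.17 -0.03] grip 13.7 
 togo rot [51.78  0.23  0.24] shift [ 0.9  2.1 -0. ] jaw 64.08 q [-0.34  0.22  0.64  1.8  -0.14  1.16  1.46]
```

Emit:
servo_tool([
  [[6, 0, 0, 0, 0, 0, 6], [14, 0, 0, 0, 0, 0, 6], [22, 0, 0, 0, 0, 0, 6], [30, 0, 0, 0, 0, 0, 6], [36, 0, 0, 0, 0, 0, 6]],
])

```text
time: 10.32
position: [0.5461, -0.1505, 0.1385]
tool_rot: [-0.387, 1.531, 0.383]
ft_force: [0.1, 0.1, 9.7]
grip_width: 0.153
```

Emit:
servo_tool([
  [[6, 0, 0, 0, 0, 0, 6], [12, 0, 0, 0, 0, 0, 6], [16, 0, 0, 0, 0, 0, 6], [16, 0, 0, 0, 0, 0, 6]],
])

```text
time: 10.82
position: [0.5462, -0.1505, 0.1385]
tool_rot: [-0.17, 1.558, 0.167]
ft_force: [-0.8, -0.6, 10.4]
grip_width: 0.154
```

```bash
python3 - <<'E'
from h import *
togo((.544,-.1494,.1375),12.3)
E
```

```text
t 10.825 pos [ 0.5462 -0.1505  0.1385] F [-0.8  -0.64 10.36] T [-0.13  0.12 -0.  ] grip 13.4 
 togo rot [0.01 0.32 0.14] shift [ 0.9  1.5 -1.9] jaw 12.31 q [-0.44  0.24  0.76  1.8  -0.18  1.17  0.59]
```

Emit:
servo_tool([
  [[0, 0, 0, -2, 0, 0, 6], [0, 0, 0, -4, 0, 0, 6], [0, 0, 0, -6, 0, 0, 6], [0, 0, 0, -6.5, 0, 0, 6]],
])

```text
time: 11.32
position: [0.546, -0.1504, 0.1444]
tool_rot: [-0.171, 1.559, 0.168]
ft_force: [1.0, -0.3, 7.2]
grip_width: 0.152
```

```bash
python3 - <<'E'
from h import *
togo((.544,-.1494,.1455),12.3)
E
```

```text
t 11.325 pos [ 0.546  -0.1504  0.1444] F [ 1.03 -0.3   7.23] T [-0.28 -0.24  0.01] grip 13.3 
 togo rot [0.04 0.31 0.14] shift [-1.1  1.4 -1.8] jaw 12.35 q [-0.44  0.23  0.76  1.79 -0.17  1.18  0.59]
```

It has risen past the 18 mm rim level, so it is in the catches. Releasing.

Emit:
servo_tool([
  [[0, 0, 0, -1.3, 0, 0, 6], [0, 0, 0, -1.3, 0, 0, 6], [0, 0, 0, -1.3, 0, 0, 30], [0, 0, 0, -1.3, 0, 0, 60], [0, 0, 0, -1.3, 0, 0, 60]],
])

```text
time: 11.95
position: [0.543, -0.1493, 0.1432]
tool_rot: [-0.169, 1.566, 0.17]
ft_force: [1.1, 0.2, -0.5]
grip_width: 0.411
```

Emit:
servo_tool([
  [[0, 0, 0, 0, 0, 0, 60], [0, 0, 0, 0, 0, 0, 60], [0, 0, 0, -10, 0, 0, 60], [0, 0, 0, -30, 0, 0, 60], [0, 0, 0, -60, 0, 0, 60]],
])

```text
time: 12.58
position: [0.5432, -0.1495, 0.2045]
tool_rot: [-0.169, 1.565, 0.169]
ft_force: [0.7, -0.6, 0.6]
grip_width: 0.691
```

Emit:
servo_tool([
  [[0, 0, 0, -15, 0, 0, 60], [0, 0, 0, -30, 0, 0, 60], [0, 0, 0, -30, 0, 0, 60]],
])

```text
time: 12.95
position: [0.5441, -0.1497, 0.2348]
tool_rot: [-0.169, 1.562, 0.169]
ft_force: [-0.4, 0.0, 0.8]
grip_width: 0.689
```

```bash
python3 - <<'E'
from h import *
togo((.5,-.279,.23),12.3)
im=vision.get_image("side");t=vision.get_image("top");x0,y0=300,180
a=cv2.resize(im[y0:y0+100,x0:x0+130],(728,560),interpolation=2)
cv2.imwrite("pics/s6.png",a[:,:,::-1])
for g in blobs(im,"green",(335,190,380,250)): print("g",g,plane("side",*g[0],.155))
for g in blobs(im,"red",(380,230,420,270)): print("r",g)
for n in("top",): print("ball",[g for g in blobs(t,"red",(385,170,420,215))])
E
```

```text
t 12.95 pos [ 0.5441 -0.1497  0.2348] F [-0.43  0.03  0.78] T [-0.08  0.07  0.02] grip 59.9 
 togo rot [0.05 0.1  0.02] shift [   4.7 -116.9  -70.8] jaw 12.35 q [-0.47  0.15  0.77  1.68 -0.11  1.35  0.54]
g (array([357.68, 219.8 ]), 227, array([-0.888, -0.459]), array([3.08, 6.04])) [ 0.54551302 -0.15147892  0.155     ]
g (array([355.91, 232.69]), 53, array([-0.996, -0.089]), array([2.34, 8.13])) [ 0.50702298 -0.1819833   0.155     ]
r (array([393.91, 248.72]), 96, array([0.633, 0.774]), array([2.71, 2.85]))
ball [(array([406.12, 197.96]), 17, array([-0.18 ,  0.984]), array([0.77, 1.84]))]
```

View pics/s6.png

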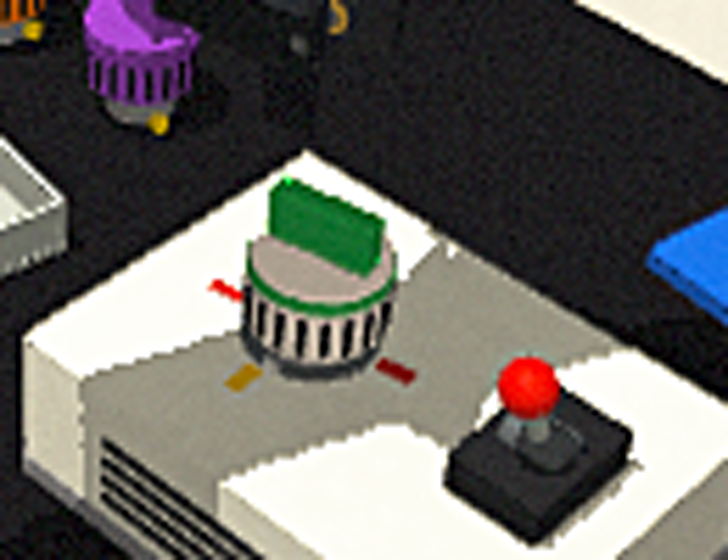

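The filter is locked: the grip bar at crop (325,225) lines up with the red marks at (225,290) and (397,370), and the gripper is clear. The switch ball at (528,387) is still leaning to off. Next is the switch.

Emit:
servo_tool([
  [[2, 0, 0, 0, -20, -16, 0], [5, 0, 0, 0, -55, -43, 0], [8, 0, 0, 0, -90, -70, 0], [10, 0, 0, 0, -112, -87, 0], [10, 0, 0, 0, -116, -90, 0]],
], newtons=10)

```text
time: 13.68
position: [0.4788, -0.2845, 0.2337]
tool_rot: [-0.028, 1.571, 0.028]
ft_force: [0.4, -1.0, 0.6]
grip_width: 0.207
```

Emit:
servo_tool([
  [[0, 0, 0, 10, 0, 0, 0], [0, 0, 0, 35, 0, 0, 0], [0, 0, 0, 60, 0, 0, 0], [0, 0, 0, 78, 0, 0, 0], [0, 0, 0, 84, 0, 0, 0]],
])

```text
time: 14.3
position: [0.4805, -0.2806, 0.1483]
tool_rot: [-0.033, 1.573, 0.034]
ft_force: [-0.6, 0.2, -0.2]
grip_width: 0.004
```

```bash
python3 - <<'E'
from h import *
togo((.545,-.2795,.150),2.3)
E
```

```text
t 14.3 pos [ 0.4805 -0.2806  0.1483] F [-0.61  0.16 -0.22] T [-0.11  0.07 -0.02] grip 0.3 
 togo rot [ 0.16 -0.12 -0.06] shift [-1.8 -1.6 64.5] jaw 2.46 q [-0.28  0.23  0.87  1.81 -0.19  1.19  0.69]
```

Emit:
servo_tool([
  [[0, 0, 0, 0, -1, 8, 0], [0, 0, 0, 0, -1, 18, 0], [0, 0, 0, 0, -1, 28, 0], [0, 0, 0, 0, -1, 38, 0], [0, 0, 0, 0, -1, 46, 0]],
])

```text
time: 14.92
position: [0.527, -0.2815, 0.15]
tool_rot: [-0.032, 1.571, 0.032]
ft_force: [-2.0, 0.1, 0.9]
grip_width: 0.004
```

Emit:
servo_tool([
  [[0, 0, 0, 0, 0, 4, 0], [0, 0, 0, 0, 0, 8, 0], [0, 0, 0, 0, 0, 12, 0], [0, 0, 0, 0, 0, 14, 0]],
])

```text
time: 15.42
position: [0.5408, -0.2807, 0.1499]
tool_rot: [-0.032, 1.57, 0.032]
ft_force: [-1.6, -0.1, 1.9]
grip_width: 0.006
```

```bash
python3 - <<'E'
from h import *
togo((.545,-.2795,.150),2.3)
im=vision.get_image("side");t=vision.get_image("top");x0,y0=300,180
for g in blobs(im,"red",(380,225,420,270)): print("r",g,plane("side",*g[0],.156))
for b in[(-.024,),(.017,),(.024,)]: print(b,proj("side",np.array([.5492,-.2793,.156])+np.array([.999,.04,0])*b[0]))
a=cv2.resize(im[y0:y0+100,x0:x0+130],(728,560),interpolation=2)
cv2.imwrite("pics/s7.png",a[:,:,::-1])
E
```

```text
t 15.425 pos [ 0.5408 -0.2807  0.1499] F [-1.61 -0.06  1.86] T [-0.14  0.31 -0.01] grip 0.5 
 togo rot [0.05 0.02 0.01] shift [-0.1  1.   4.3] jaw 2.35 q [-0.24  0.36  0.84  1.68 -0.28  1.23  0.7 ]
r (array([405.33, 243.62]), 18, array([-0.49 ,  0.872]), array([0.79, 1.96])) [ 0.56634591 -0.2854305   0.156     ]
(-0.024,) (np.float64(392.3694262547739), np.float64(250.59044287158983))
(0.017,) (np.float64(402.98009939674654), np.float64(242.1359967921659))
(0.024,) (np.float64(404.7406897526411), np.float64(240.73318134090255))
```

View pics/s7.png

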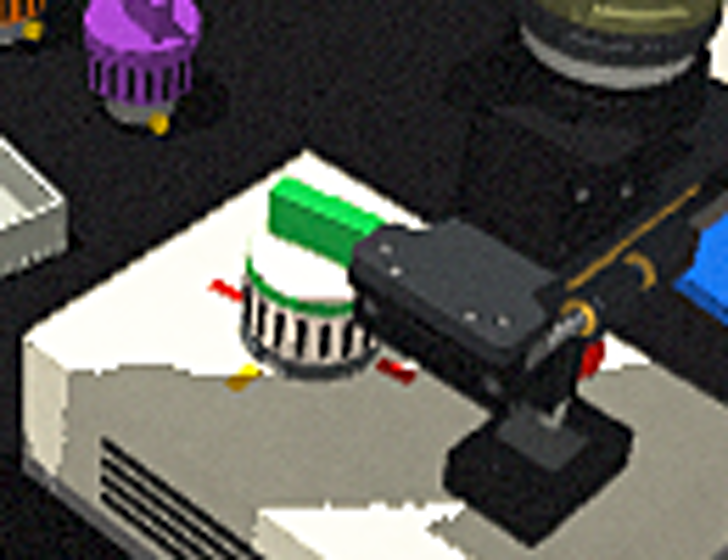

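The ball at (593,358) is moving over under about 1.6 N. I'll keep creeping until the stop is felt.

Emit:
servo_tool([
  [[0, 0, 0, 0, 0, 2, 0], [0, 0, 0, 0, 0, 4, 0], [0, 0, 0, 0, 0, 4, 0]],
])

```text
time: 15.9
position: [0.5447, -0.2804, 0.1497]
tool_rot: [-0.032, 1.57, 0.032]
ft_force: [-0.8, 0.4, -0.3]
grip_width: 0.006
```

Emit:
servo_tool([
  [[0, 0, 0, 0, 0, 1, 0], [0, 0, 0, 0, 0, 2, 0], [0, 0, 0, 0, 0, 2, 0]],
])

```text
time: 16.27
position: [0.5465, -0.2804, 0.1497]
tool_rot: [-0.032, 1.571, 0.032]
ft_force: [-1.3, 0.4, -1.2]
grip_width: 0.002
```

Emit:
servo_tool([
  [[0, 0, 0, 0, 0, 1, 0], [0, 0, 0, 0, 0, 2, 0], [0, 0, 0, 0, 0, 2, 0]],
])

```text
time: 16.65
position: [0.5485, -0.2803, 0.1498]
tool_rot: [-0.032, 1.571, 0.032]
ft_force: [-0.2, -0.2, -1.0]
grip_width: 0.008
```

Emit:
servo_tool([
  [[0, 0, 0, 0, 0, 1, 0], [0, 0, 0, 0, 0, 2, 0], [0, 0, 0, 0, 0, 2, 0]],
])

```text
time: 17.02
position: [0.5506, -0.2802, 0.1498]
tool_rot: [-0.032, 1.57, 0.032]
ft_force: [-1.9, -0.8, -0.5]
grip_width: 0.005
```

Emit:
servo_tool([
  [[0, 0, 0, 0, 0, 1, 0], [0, 0, 0, 0, 0, 2, 0], [0, 0, 0, 0, 0, 2, 0]],
])

```text
time: 17.4
position: [0.5526, -0.2802, 0.1498]
tool_rot: [-0.032, 1.57, 0.032]
ft_force: [-1.1, -1.0, -1.1]
grip_width: 0.003
```

Emit:
servo_tool([
  [[0, 0, 0, 0, 0, 1, 0], [0, 0, 0, 0, 0, 2, 0], [0, 0, 0, 0, 0, 2, 0]],
])

```text
time: 17.77
position: [0.5529, -0.2802, 0.1497]
tool_rot: [-0.031, 1.574, 0.032]
ft_force: [-6.2, 1.4, 1.0]
grip_width: 0.005
```

```bash
python3 - <<'E'
from h import *
togo((.545,-.2795,.150),2.3)
im=vision.get_image("side");t=vision.get_image("top")
for g in blobs(im,"red",(380,225,420,270)): print("r",g,plane("side",*g[0],.156))
for g in blobs(t,"red",(385,170,420,215)): print("t",g,plane("top",*g[0],.16))
E
```

```text
t 17.775 pos [ 0.5529 -0.2802  0.1497] F [-6.21  1.36  0.95] T [0.04 1.4  0.01] grip 0.4 
 togo rot [ 0.01 -0.18 -0.07] shift [-0.3  1.  -7.8] jaw 2.31 q [-0.23  0.39  0.83  1.65 -0.3   1.24  0.7 ]
r (array([408.26, 241.92]), 21, array([-0.264,  0.965]), array([0.92, 1.88])) [ 0.57621782 -0.28636464  0.156     ]
```

The force has risen to 6 N, so the switch is at its hard stop. Backing off and retreating upward.

Emit:
servo_tool([
  [[0, 0, 0, 0, 0, -5, 0], [0, 0, 0, 0, 0, -20, 0], [0, 0, 0, -10, 0, -40, 0], [0, 0, 0, -40, 0, -60, 0], [0, 0, 0, -80, 0, -80, 0]],
])

```text
time: 18.5
position: [0.4731, -0.2832, 0.23]
tool_rot: [-0.031, 1.571, 0.033]
ft_force: [1.1, 0.1, 0.8]
grip_width: 0.006
```

Emit:
servo_tool([
  [[0, 0, 0, -30, 0, -10, 0], [0, 0, 0, -50, 0, -20, 0], [0, 0, 0, -50, 0, -20, 0], [0, 0, 0, -50, 0, -20, 0]],
])

```text
time: 19.0
position: [0.4545, -0.2837, 0.279]
tool_rot: [-0.032, 1.57, 0.033]
ft_force: [-0.3, -0.3, 0.0]
grip_width: 0.004
```

```bash
python3 - <<'E'
from h import *
togo((.545,-.2795,.150),2.3)
im=vision.get_image("side")
for g in blobs(im,"red",(380,225,420,270)): 
    p=plane("side",*g[0],.156);print("r",g,p,"own x offset",(p-[.5492,-.2793,0])@[.999,.04,0])
for g in blobs(im,"green",(335,190,380,250)): print("g",g)
cv2.imwrite("pics/s8.png",cv2.resize(im[120:320,180:500],(800,500),interpolation=2)[:,:,::-1])
E
```

```text
t 19.0 pos [ 0.4545 -0.2837  0.279 ] F [-0.3  -0.33  0.01] T [-0.1   0.04  0.03] grip 0.4 
 togo rot [ 0.07  0.   -0.05] shift [129.    0.4  90.6] jaw 2.37 q [-0.35  0.05  0.9   1.67 -0.04  1.44  0.6 ]
r (array([404.61, 240.62]), 87, array([-0.8, -0.6]), array([2.71, 2.75])) [ 0.57325289 -0.2778917   0.156     ] own x offset 0.02408517232429785
g (array([355.99, 221.68]), 115, array([-0.87 , -0.492]), array([1.62, 6.14]))
g (array([356.07, 232.72]), 59, array([-0.996, -0.09 ]), array([2.28, 7.91]))
```

View pics/s8.png

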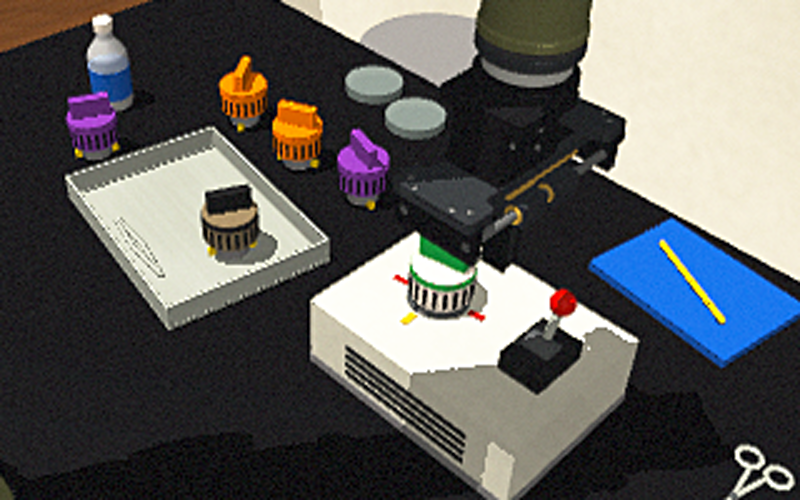

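The ball at (563,302) is 24 mm to the on side, which is full throw. The filter at (442,280) sits between the red marks, and the gripper is free in the air. Handing in.

```bash
python3 -c "
from bench import close_job
print(close_job())"
```

```text
the job is handed in; nothing more can be done
None
```

The clean filter is locked in the port and the switch is fully on; I handed the job in at about 19 s. No verdict was reported.

- **Filter:** I took it from the tray and set it in the slots. I pressed it to about 20 mm below the port's origin, at about 12.7 N of spring force. Then I turned it 80° clockwise and let it rise. Before release, spring force and tool height both put its origin about 14 mm below the port's, so in its catches. The side view after release shows the grip bar in line with the red marks.
- **Switch:** I then pushed the lever over until its stop pushed back with about 6 N. Afterwards the ball measured 24 mm to the on side of its pivot, which is full throw.
- **Other things:** The spent filter, forceps, scissors and bottle look untouched in the final picture. I did not measure their positions. The gripper ended clear of everything, reading about 0 N.
- **Disagreements:** The top and side views put the port about 3 mm apart in x. I used the side view, and the filter went in without snagging. During the turn the tool moved about 2 mm sideways with no side force. At the stop, the tool had gone about 8 mm further than I planned, probably because the fingertips are thinner than I assumed.

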